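# Press the cap onto a bottle with the bench press

## Task

Seat the raised cap on the brown bottle with the hand press: push the shuttle that carries the bottle fully home under the ram, bring the sprung lever all the way down to its stop, and let it up slowly under control until it is fully back up; never let it fly back. Then draw the shuttle fully out again with the capped bottle. Do not disturb the loose vial and the beaker.

Things in the scene. Friction and masses are not known exactly. Their poses are not given: they have to be found in the camera images.
- press: Grey bench press, base 165 x 305 mm, fixed to the bench. Origin on the bench straight under the ram axis; z up, +x to the column (away from the robot), +y to the lever's side. The shuttle channel runs along y on the base. Head: x -35 to +100, y -43 to +46, z 143 to 235 mm; the ram's rod (18 mm) stands above it to z = 293 mm
- lever_grip (a point): Middle of the lever's black grip bar, 24 mm diameter, 98 mm long, along the press's y (y 62 to 160 mm, this point at y = 110). At lever value q it lies at x = 35 - 160 cos(0.611 - q), z = 200 + 160 sin(0.611 - q) mm in the press frame (z 292 up, 132 fully down). It can be pressed down from above; the steel arm (13 mm thick, at y = 55) joins it to the pivot
- lever (a joint): Lever angle, rad: 0 fully up, 1.05 at the lower stop. A spring pushes the bar up with about 5 N at the top and 10 N at the bottom, plus 3 N while the cap goes on; let go, it flies back. The ram moves 34 mm per rad and meets the cap at about 0.8; the cap is seated only close to the lower stop
- shuttle_post (a point): Centre of the upright post on the shuttle, its handle: 14 mm diameter with a 19 mm knob on top, from the shuttle's plate at z = 26 to z = 76 mm, this point at z = 51. It is 125 mm to -y of the bottle axis; in the press frame at x = 0, y = -195 mm + shuttle value. Gap to the bottle ring about 90 mm; when home, 75 mm to the head above
- shuttle (a joint): Shuttle travel along the press's +y, m: 0 fully drawn out (stop), 0.07 fully home (stop), with the bottle under the ram. Slides with about 2 N of friction and stays where it is left
- cap (a joint): How far the white cap (30 mm across, 20 mm high) has been pressed down the bottle's neck, m: 0 raised, 0.0085 at most; stiff (15 N), stays where it is pressed. The brown bottle (44 mm across) is held in the shuttle's ring; the raised cap's top is at z = 112 mm
- vial_d_mid (a point): Middle of a loose bystander, a clear vial with a black cap, 37 mm across, 70 mm high
- beaker_mid (a point): Middle of a loose bystander, a clear beaker, 56 mm across, 70 mm high

How it is judged:
By the outcome, as a careful person would: the job done as asked, in the order asked, and still so for the second after the job is handed in, with the robot touching nothing.
It also fails if it takes over 61 s, if anything falls off the work surface, if the arm or the gripper's body presses on something with over 40 N, if the wrist force passes 120 N, or if a joint passes its speed limit or range.

## Robot

A 6-joint arm with a two-finger parallel gripper is mounted at the origin on a cart in front of the work surface, level with it; the furniture and walls round the work are solid. World frame = base frame: x ahead of the robot, y to its left, z up, the work surface at z = 0. Lengths are in m, angles in rad, forces in N, time in s.
With the tool pointing down it reaches from about 0.35 to 0.85 m from the base axis. Payload 8.1 kg.
Tool frame: the origin (TCP) lies between the finger pads; the fingertips stand 11 mm ahead of it and the grasp point (between the pads) lies 8 mm behind it (tips_ahead is the z of the fingertips in the tool frame, in m); z points along the fingers, y is the line along which they close (so a half turn about z gives the same grasp; the last joint's range is limited). The gripper opens to 93 mm and grips with 3 to 60 N. Pads are 15 mm wide; open, the fingers measure 128 mm over their backs; the gripper's body (75 mm by 188 mm) begins 65 mm behind the grasp point.
Start: joints at [1.161, 0.13, 1.488, -0, 1.523, -0.085], TCP at [0.191, 0.569, 0.23] pointing down, gripper open.
Joint ranges: [-2.96, 2.96], [-0.89, 2.26], [0.02, 2.5], [-1.34, 4.48], [0, 2.73], [-2.66, 2.66]. Speed limits (rad/s): [2.39, 2.39, 2.79, 3.14, 3.14, 3.14].

## Interface

Orientations are given as a rotation vector (axis times angle).
In Python, from plant import read_state, read_camera, close_job, tips_ahead gives the robot as it stands. The module is installed in compiled form; this text tells all that it offers.
- The arm moves only by the tool move_arm, never from a script. Its argument "plan" is a list of rows, each a list of 7 numbers: the turn, a rotation vector about the tool's x, y, z in units of 6 degrees (1.0 is 6 degrees), then the shift along the tool's x, y, z in units of 25 mm (1.0 is 25 mm), then the finger opening in mm, from 0 to 93. A call has exactly 10 rows; each row shifts and turns the commanded pose from where the row before left it, along the tool's axes as they then stand; what a row does not reach is not made up. A row lasts 1/10 s, in which the tool goes at most 50 mm and 8.59 degrees, less where a joint would pass 70% of its speed; a pose out of reach is approached as far as the arm can. A call is refused whole if a number of a shift passes 1 or a number of a turn 1, either way. A call with a gripper value outside its range is refused whole. The fingers move at their own pace and stop on an object; "force" is the grip in N (left out, the last holds). Time passes only in rows, so rows that do not move let the fingers close, or fill a call up. It gives the time, the measured TCP pose, the force, the opening and the grip force at its end, in the units of the state.
- read_state(): the state, without advancing time (a new reading comes with each control period).
- read_camera(name): name is "scene" or "top" or "wrist"; returns a dict with "frame" (384x512x3 uint8, red, green, blue), "z_map" (384x512 float32, m along the optical axis (not along the pixel's ray), 0 where there is no reading), "fx", "fy", "cx", "cy" (pixels), "distortion" ([k1, k2, p1, p2, k3] as OpenCV has them; the pictures are not rectified), "rvec" (rotation vector, rad) and "tvec" (3), from world to camera coordinates, as OpenCV has them. Camera axes: x right, y down, z forward; pixel columns grow to the right and rows downward; lengths in m; the calibration is good to about 2 mm. A picture is of the moment at which its call begins.
- close_job(): hands the job in; it is judged then, once.
The state is a dict: "t": time; "q": joint angles; "dq": joint speeds; "joint_torque": joint torques, N m; "tool_pos": TCP position; "orientation": TCP orientation; "force": force on the tool from outside, world axes, zero at the start; "wrist_torque": the same for the moment, N m; "opening": finger opening in m; "gripper_force": force on a finger pad.
Only numpy, scipy, OpenCV 4.12 (cv2) and the standard library are available. Lean on these libraries where they do the work, as an engineer would, in place of code of your own. Each camera call takes 0.05 s, during which the arm holds its last target. There are 200 camera calls.

## Working session

There is one attempt and no reset: what is moved stays moved. The work goes in short steps, Python scripts to look and compute and a tool call to move; the robot and the scene stay as the last step left them, time stands still between calls to the robot, and variables do not carry over. Pictures are saved under pics/ and viewed, at most 10 in all, crops included, and the job is handed in when it is done.

Besides the shell and the picture viewer there is one more tool, called after "Call:" as name([rows], argument=value, ...), one row to a line, values as JSON. move_arm: Moves the arm, as the interface text tells. Its arguments: {"type":"object","properties":{"plan":{"type":"array","items":{"type":"array","items":{"type":"number"}}},"force":{"type":"number"}},"required":["plan"]}

```bash
mkdir -p pics; cat > h.py <<'E'
import numpy as np, cv2
from plant import *
def pts(c):
    h,w=c["z_map"].shape
    u,v=np.meshgrid(np.arange(w),np.arange(h))
    K=np.array([[c["fx"],0,c["cx"]],[0,c["fy"],c["cy"]],[0,0,1.]])
    n=cv2.undistortPoints(np.stack([u,v],-1).reshape(-1,1,2).astype(np.float64),K,np.array(c["distortion"],float)).reshape(h,w,2)
    z=c["z_map"][...,None]
    P=np.concatenate([n*z,z],-1)
    R=cv2.Rodrigues(np.array(c["rvec"],float))[0]
    W=(P-np.array(c["tvec"]).reshape(3))@R
    W[c["z_map"]<=0]=np.nan
    return W
def save(c,n): cv2.imwrite("pics/"+n,c["frame"][...,::-1])
E
python3 - <<'E'
from h import *
s=read_state();print(s,tips_ahead)
a=read_camera("scene");b=read_camera("top")
im=np.hstack([a["frame"],b["frame"]]);
for n,c in(("scene",a),("top",b)):
    save(c,n+"1.png");np.save(n+"1.npy",pts(c)); print(n,-cv2.Rodrigues(np.array(c["rvec"],float))[0].T@np.array(c["tvec"]).reshape(3))
E
```

```text
{'t': 0.0, 'q': array([ 1.16061679e+00,  1.31139848e-01,  1.48926527e+00,  1.50821820e-05,
        1.52300049e+00, -8.53915632e-02]), 'dq': array([-5.84788749e-04,  7.64727486e-04, -4.83120207e-04, -1.11264246e-03,
       -3.10667691e-06,  1.35751530e-03]), 'joint_torque': array([-1.75704030e-03, -5.59853375e+01, -4.91742575e+01,  7.64936185e-02,
        3.61060433e-02, -2.28379454e-04]), 'tool_pos': array([0.19121586, 0.56814108, 0.22860786]), 'orientation': array([-5.07863020e-01, -3.09980429e+00,  2.75459845e-03]), 'force': array([ 0.10611081, -0.45061512, -1.05220461]), 'wrist_torque': array([ 0.03434183, -0.00448505, -0.0252663 ]), 'gripper_force': 0.0, 'opening': 0.09314146695529697} 0.011
scene [ 0.01402914 -0.93020917  0.63199743]
top [ 0.37867255 -0.0148599   1.42218309]
```

View pics/scene1.png

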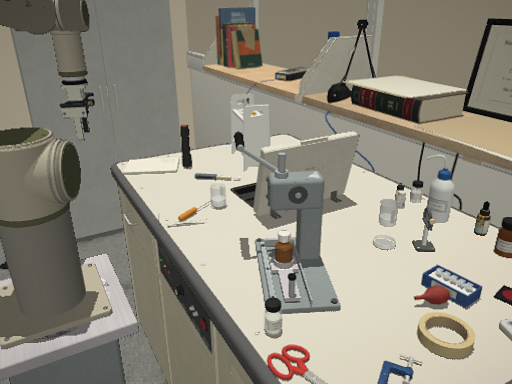

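View pics/top1.png

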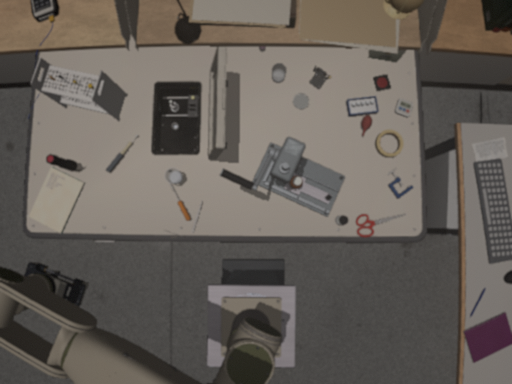

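The scene view shows the press at about (290,250), its lever grip at (250,150), the shuttle post at (292,285) and the vial at (273,315), with the beaker probably at (218,195). In the top view, the press is at (300,178), the grip at (237,180) and the vial at (342,219).

```bash
python3 - <<'E'
from h import *
T=np.load("top1.npy");S=np.load("scene1.npy")
for n in("scene","top"):
    im=cv2.imread(f"pics/{n}1.png")
    x,y,w,h=(200,130,150,220) if n=="scene" else (210,120,150,115)
    c=cv2.resize(im[y:y+h,x:x+w],None,fx=(2.7 if n=="scene" else 5),fy=(2.7 if n=="scene" else 5),interpolation=cv2.INTER_CUBIC);cv2.imwrite(f"pics/{n}_crop.png",c)
# top: height-slices
X=T[120:235,150:360].reshape(-1,3)
for a,b in((.015,.03),(.06,.08),(.09,.118),(.14,.2),(.2,.24),(.24,.275),(.275,.33)):
    m=(X[:,2]>a)&(X[:,2]<b)
    M=np.zeros((115,210),np.uint8);M.ravel()[m]=1
    n,l,st,ce=cv2.connectedComponentsWithStats(M)
    for i in range(1,n):
        if st[i,4]>4:
            q=X[(l.ravel()==i)]
            r=cv2.minAreaRect(q[:,:2].astype(np.float32)) 
            print(a,b,"px",(ce[i]+[150,120]).round(),st[i,4],"mean",q.mean(0).round(3),"rect",np.round(r[0],3),np.round(r[1],3),round(r[2],1))
E
```

```text
0.015 0.03 px [209. 138.] 67 mean [0.684 0.158 0.021] rect [0.682 0.158] [0.144 0.008] 0.0
0.015 0.03 px [271. 145.] 7 mean [ 0.662 -0.071  0.017] rect [ 0.663 -0.071] [0.012 0.006] 27.0
0.015 0.03 px [307. 166.] 17 mean [ 0.586 -0.203  0.017] rect [ 0.586 -0.204] [0.046 0.013] 60.7
0.015 0.03 px [300. 169.] 7 mean [ 0.572 -0.174  0.017] rect [ 0.572 -0.175] [0.015 0.008] 25.2
0.015 0.03 px [258. 170.] 6 mean [ 0.567 -0.023  0.016] rect [ 0.568 -0.024] [0.006 0.015] 76.5
0.015 0.03 px [326. 170.] 6 mean [ 0.569 -0.27   0.017] rect [ 0.569 -0.27 ] [0.01  0.008] 51.6
0.015 0.03 px [330. 170.] 6 mean [ 0.569 -0.285  0.018] rect [ 0.57  -0.284] [0.018 0.004] 28.3
0.015 0.03 px [173. 176.] 108 mean [0.546 0.287 0.022] rect [0.546 0.287] [0.041 0.038] 4.1
0.015 0.03 px [306. 192.] 762 mean [ 0.488 -0.195  0.023] rect [ 0.508 -0.18 ] [0.255 0.114] 65.1
0.015 0.03 px [180. 178.] 11 mean [0.537 0.26  0.024] rect [0.537 0.26 ] [0.008 0.033] 77.0
0.015 0.03 px [341. 177.] 15 mean [ 0.545 -0.328  0.019] rect [ 0.545 -0.327] [0.018 0.013] 72.4
0.015 0.03 px [331. 178.] 10 mean [ 0.539 -0.289  0.0
[... 1600 characters left out ...]
t [0.612 0.115] [0.037 0.02 ] 52.5
0.14 0.2 px [277. 179.] 30 mean [ 0.518 -0.084  0.179] rect [ 0.518 -0.083] [0.058 0.009] 57.6
0.2 0.24 px [220. 135.] 275 mean [0.65  0.098 0.23 ] rect [0.653 0.1  ] [0.034 0.09 ] 87.9
0.2 0.24 px [286. 158.] 992 mean [ 0.579 -0.109  0.23 ] rect [ 0.58  -0.104] [0.109 0.136] 67.9
0.24 0.275 px [283. 169.] 60 mean [ 0.541 -0.099  0.249] rect [ 0.543 -0.1  ] [0.032 0.026] 68.3
0.24 0.275 px [262. 172.] 66 mean [ 0.531 -0.034  0.258] rect [ 0.532 -0.034] [0.012 0.056] 65.5
0.275 0.33 px [285. 166.] 35 mean [ 0.545 -0.1    0.29 ] rect [ 0.545 -0.101] [0.018 0.016] 88.0
0.275 0.33 px [240. 180.] 340 mean [0.502 0.032 0.298] rect [0.504 0.033] [0.116 0.042] 77.3
```

View pics/scene_crop.png

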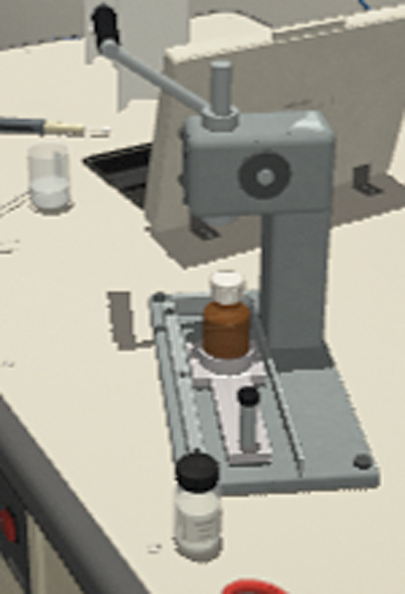

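View pics/top_crop.png

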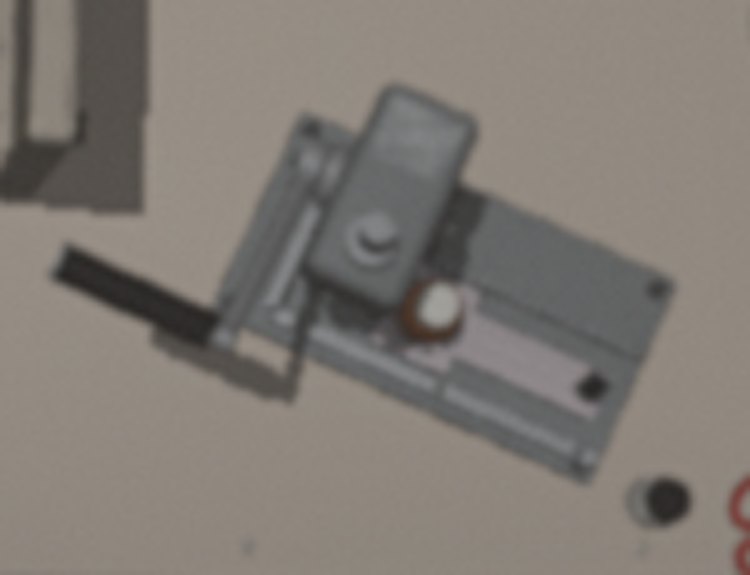

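Call:
move_arm([
  [0,0,1,0,0,-0.7,93],
  [0,0,1,0,0,-0.7,93],
  [0,0,1,0,0,-0.7,93],
  [0,0,1,0,0,-0.7,93],
  [0,0,1,0,0,-0.7,93],
  [0,0,1,0,0,-0.7,93],
  [0,0,1,0,0,-0.7,93],
  [0,0,1,0,0,-0.7,93],
  [0,0,1,0,0,-0.7,93],
  [0,0,1,0,0,-0.7,93],
])

```text
t: 1.1
tool_pos: [0.1914, 0.5685, 0.4047]
orientation: [1.995, 2.426, -0.002]
force: [-0.0, -0.1, 0.2]
opening: 0.0929
gripper_force: 0.0
```

Call:
move_arm([
  [0,0,0.97,0,0.8,0,93],
  [0,0,0.97,0,0.8,0,93],
  [0,0,0.97,0,0.8,0,93],
  [0,0,0.97,0,0.8,0,93],
  [0,0,0.97,0,0.8,0,93],
  [0,0,0.97,0,0.8,0,93],
  [0,0,0,-0.8,0.8,0,93],
  [0,0,0,-0.8,0.8,0,93],
  [0,0,0,-0.8,0.8,0,93],
  [0,0,0,-0.8,0.8,0,93],
])

```text
t: 2.1
tool_pos: [0.3511, 0.4557, 0.404]
orientation: [2.627, 1.722, -0.002]
force: [0.2, 0.2, 0.2]
opening: 0.0932
gripper_force: 0.0
```

```bash
cat >> h.py <<'E'
O=np.array([.546,-.102,0]);yaw=np.deg2rad(-23.6)
Rp=cv2.Rodrigues(np.array([0,0,yaw]))[0]
def where():
    s=read_state();R=cv2.Rodrigues(s["orientation"])[0]
    print("t",round(s["t"],2),"press-frame mm",((s["tool_pos"]-O)@Rp*1000).round(1),"F press",(s["force"]@Rp).round(1),"open",round(s["opening"]*1000,1),"grip",round(float(s["gripper_force"]),1))
    print("tool axes in press:",(Rp.T@R).round(3).tolist(),"q",s["q"].round(2))
E
python3 -c "
from h import *
where()"
```

```text
t 2.1 press-frame mm [-401.9  433.   404. ] F press [0.1 0.2 0.2] open 93.2 grip 0.0
tool axes in press: [[-0.001, 1.0, -0.0], [1.0, 0.001, -0.001], [-0.001, -0.0, -1.0]] q [ 0.83  0.06  1.25 -0.    1.83  1.24]
```

Call:
move_arm([
  [0,0,0,-1,0.8,0,93],
  [0,0,0,-1,0.8,0,93],
  [0,0,0,-1,0.8,0,93],
  [0,0,0,-1,0.8,0,93],
  [0,0,0,-1,0.8,0,93],
  [0,0,0,-1,0.8,0,93],
  [0,0,0,-1,0.8,0,93],
  [0,0,0,-1,0.8,0,93],
  [0,0,0,-1,0.8,0,93],
  [0,0,0,-1,0.8,0,93],
])

```text
t: 3.1
tool_pos: [0.4344, 0.1465, 0.4043]
orientation: [-2.627, -1.722, 0.001]
force: [0.6, -0.3, -0.1]
opening: 0.0929
gripper_force: 0.0
```

Call:
move_arm([
  [0,0,0,-1,0.6,0,93],
  [0,0,0,-1,0.6,0,93],
  [0,0,0,-1,0.6,0,93],
  [0,0,0,-1,0.6,0,93],
  [0,0,0,-1,0.6,0,93],
  [0,0,0,-1,0.6,0,93],
  [0,0,0,-1,0.6,0,93],
  [0,0,0,-1,0.6,0,93],
  [0,0,0,-1,0.6,0,93],
  [0,0,0,-1,0.6,0,93],
])

```text
t: 4.1
tool_pos: [0.472, -0.1425, 0.4042]
orientation: [-2.627, -1.721, 0.001]
force: [0.3, 0.7, 0.0]
opening: 0.093
gripper_force: 0.0
```

Call:
move_arm([
  [0,0,0,-0.94,0.4,0,93],
  [0,0,0,-0.94,0.4,0,93],
  [0,0,0,-0.94,0.4,0,93],
  [0,0,0,-0.94,0.4,0,93],
  [0,0,0,-0.94,0.4,0,93],
  [0,0,0,0,0,1,93],
  [0,0,0,0,0,1,93],
  [0,0,0,0,0,1,93],
  [0,0,0,0,0,1,93],
  [0,0,0,0,0,1,93],
])

```text
t: 5.1
tool_pos: [0.4708, -0.2688, 0.2781]
orientation: [-2.627, -1.721, 0.0]
force: [0.3, 1.2, -0.2]
opening: 0.0935
gripper_force: 0.0
```

```bash
python3 - <<'E'
from h import *
where()
c=read_camera("wrist");save(c,"w1.png");P=pts(c);np.save("w1.npy",P)
Q=(P-O)@Rp
for nm,a,b in(("knob",.066,.085),("cap",.1,.12),("vial",.062,.08)):
    m=((Q[...,2]>a)&(Q[...,2]<b)).astype(np.uint8)
    n,l,st,ce=cv2.connectedComponentsWithStats(m)
    for i in range(1,n):
        if st[i,4]>60:
            q=Q[l==i];print(nm,ce[i].round(),st[i,4],(q.mean(0)*1000).round(1),np.round(cv2.minAreaRect((q[:,:2]*1000).astype(np.float32)),1) if 0 else (q.min(0)*1000).round(),(q.max(0)*1000).round())
E
```

```text
t 5.1 press-frame mm [  -2.1 -183.   278.1] F press [-0.2  1.2 -0.2] open 93.5 grip 0.0
tool axes in press: [[-0.001, 1.0, -0.001], [1.0, 0.001, 0.0], [0.0, -0.001, -1.0]] q [-0.61 -0.04  1.58  0.    1.61 -0.2 ]
knob [319.  31.] 247 [ 66.1 -26.9  75.3] [ 44. -31.  66.] [98. -4. 85.]
knob [259.  69.] 452 [ -1.1 -67.8  77.3] [-22. -80.  68.] [ 20. -43.  82.]
knob [258. 169.] 185 [  -2.2 -182.3   74.8] [ -12. -192.   68.] [   7. -174.   77.]
knob [218. 229.] 444 [ -54.4 -262.5   69.1] [ -70. -279.   66.] [ -39. -247.   71.]
cap [327.  23.] 348 [ 66.6 -28.7 110.2] [ 45. -31. 100.] [ 97. -15. 120.]
cap [259.  55.] 735 [ -1.1 -59.3 110.7] [-16. -74. 100.] [ 14. -43. 114.]
vial [317.  31.] 235 [ 64.8 -26.5  71.1] [ 44. -31.  62.] [98. -4. 80.]
vial [258.  69.] 398 [ -1.4 -67.8  76.3] [-22. -80.  62.] [ 20. -43.  80.]
vial [258. 169.] 185 [  -2.2 -182.3   74.8] [ -12. -192.   68.] [   7. -174.   77.]
vial [218. 228.] 465 [ -54.3 -262.    68.9] [ -70. -279.   62.] [ -39. -247.   71.]
```

View pics/w1.png

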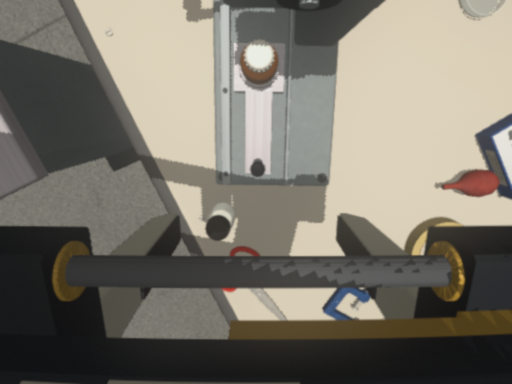

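The wrist view shows the post at (258,169), the capped bottle at (259,60) and the vial at (218,228). The post is within 2 mm of the TCP's xy position. Before descending, I'll check how close the wrist camera comes to the head.

```bash
python3 - <<'E'
from h import *
c=read_camera("wrist");R=cv2.Rodrigues(np.array(c["rvec"],float))[0];p=-R.T@np.array(c["tvec"]).reshape(3)
s=read_state();print("cam rel TCP in press mm",((p-s["tool_pos"])@Rp*1000).round())
E
```

```text
cam rel TCP in press mm [  2.  66. 153.]
```

Call:
move_arm([
  [0,1,0,0,0,0,93],
  [0,1,0,0,0,0,93],
  [0,0,0,-0.2,0,0.95,93],
  [0,0,0,-0.2,0,0.95,93],
  [0,0,0,-0.2,0,0.95,93],
  [0,0,0,-0.2,0,0.95,60],
  [0,0,0,-0.2,0,0.95,60],
  [0,0,0,-0.2,0,0.95,60],
  [0,0,0,-0.2,0,0.95,60],
  [0,0,0,0,0,0,60],
])

```text
t: 6.2
tool_pos: [0.4697, -0.2675, 0.1073]
orientation: [-2.518, -1.65, -0.262]
force: [-1.0, 0.3, -0.6]
opening: 0.0611
gripper_force: 0.0
```

```bash
python3 -c "
from h import *
where()"
```

```text
t 6.2 press-frame mm [  -3.7 -182.2  107.3] F press [-1.1 -0.1 -0.6] open 61.1 grip 0.0
tool axes in press: [[-0.0, 1.0, -0.005], [0.978, 0.001, 0.209], [0.209, -0.005, -0.978]] q [-0.75  0.11  1.75  0.2   1.36 -0.39]
```

Call:
move_arm([
  [0,0,0,-0.16,0.03,0.79,60],
  [0,0,0,-0.16,0.03,0.79,60],
  [0,0,0,-0.16,0,0.79,60],
  [0,0,0,0,0,0,5],
  [0,0,0,0,0,0,5],
  [0,0,0,0,0,0,5],
  [0,0,0,0,0,0,5],
  [0,0,0,0,0,0,5],
  [0,0,0,0,0,0,5],
  [0,0,0,0,0,0,5],
], force=12)

```text
t: 7.2
tool_pos: [0.4703, -0.2675, 0.0495]
orientation: [-2.517, -1.651, -0.26]
force: [-15.6, 4.8, 12.9]
opening: 0.0184
gripper_force: 12.0
```

```bash
python3 -c "
from h import *
where()"
```

```text
t 7.2 press-frame mm [  -3.1 -182.    49.5] F press [-16.2  -1.8  12.9] open 18.4 grip 12.0
tool axes in press: [[-0.001, 1.0, -0.006], [0.978, 0.003, 0.209], [0.209, -0.006, -0.978]] q [-0.75  0.19  1.78  0.21  1.25 -0.41]
```

Call:
move_arm([
  [0,0,0,0,0,0,40],
  [0,0,0,0,0,0,40],
  [0,0,0,0,0,0,40],
  [0,0,0,0,0,0,40],
  [0,0,0,0,0,0,40],
  [0,0,0,0,0,0,40],
  [0,0,0,0,0,0,40],
  [0,0,0,0,0,0,40],
  [0,0,0,0,0,0,40],
  [0,0,0,0,0,0,40],
])

```text
t: 8.2
tool_pos: [0.4728, -0.2688, 0.0493]
orientation: [-2.522, -1.653, -0.265]
force: [0.1, 0.8, 0.2]
opening: 0.0401
gripper_force: 0.0
```

```bash
python3 - <<'E'
from h import *
where()
c=read_camera("wrist");im=c["frame"][...,::-1];d=read_camera("scene")["frame"][...,::-1][215:335,230:350]
o=np.zeros((384,896,3),np.uint8);o[:,:512]=im;o[:,512:]=cv2.resize(d,(384,384));cv2.imwrite("pics/w2.png",cv2.resize(o,(798,342)))
E
```

```text
t 8.2 press-frame mm [  -0.3 -182.1   49.3] F press [-0.2  0.8  0.2] open 40.1 grip 0.0
tool axes in press: [[-0.001, 1.0, -0.0], [0.978, 0.001, 0.208], [0.208, -0.0, -0.978]] q [-0.75  0.19  1.78  0.21  1.25 -0.41]
```

View pics/w2.png

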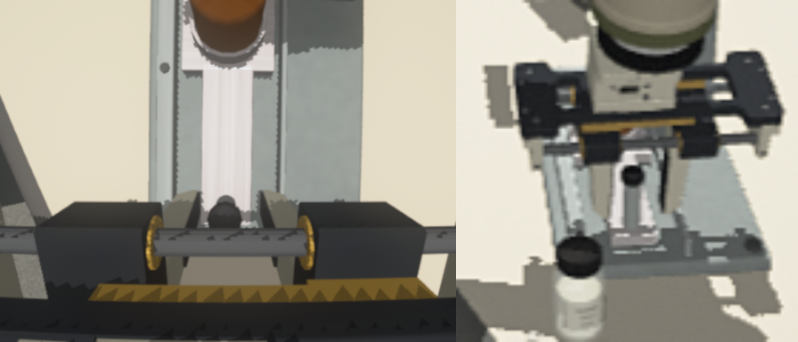

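The wrist view shows the post slightly left of centre between the fingers, at (225,213). The pads reached the knob off-centre. I'll shift 2.5 mm towards -x and grip the knob at mid-pad.

Call:
move_arm([
  [0,0,0,0.08,-0.1,-0.39,40],
  [0,0,0,0,0,0,40],
  [0,0,0,0,0,0,5],
  [0,0,0,0,0,0,5],
  [0,0,0,0,0,0,5],
  [0,0,0,0,0,0,5],
  [0,0,0,0,0,0,5],
  [0,0,0,0,0,0,5],
  [0,0,0,0,0,0,5],
  [0,0,0,0,0,0,5],
], force=12)

```text
t: 9.3
tool_pos: [0.4702, -0.2676, 0.0591]
orientation: [-2.521, -1.652, -0.264]
force: [-4.5, 0.7, 2.7]
opening: 0.0183
gripper_force: 12.0
```

```bash
python3 -c "
from h import *
where()"
```

```text
t 9.3 press-frame mm [  -3.2 -182.1   59.1] F press [-4.4 -1.1  2.7] open 18.3 grip 12.0
tool axes in press: [[-0.001, 1.0, -0.001], [0.978, 0.001, 0.208], [0.208, -0.001, -0.978]] q [-0.75  0.17  1.79  0.21  1.26 -0.41]
```

Call:
move_arm([
  [0,0,0,0.35,-0.03,0.075,5],
  [0,0,0,0.35,0,0.075,5],
  [0,0,0,0.35,0,0.075,5],
  [0,0,0,0.35,0,0.075,5],
  [0,0,0,0.35,0,0.075,5],
  [0,0,0,0.2,0,0.042,5],
  [0,0,0,0.1,0,0.021,5],
  [0,0,0,0.1,0,0.021,5],
  [0,0,0,0.1,0,0.021,5],
  [0,0,0,0,0,0,5],
])

```text
t: 10.3
tool_pos: [0.4942, -0.2143, 0.0593]
orientation: [-2.523, -1.654, -0.267]
force: [6.9, -3.1, -7.9]
opening: 0.0186
gripper_force: 12.0
```

```bash
python3 -c "
from h import *
where()"
```

```text
t 10.3 press-frame mm [  -2.5 -123.7   59.3] F press [ 7.5 -0.1 -7.9] open 18.6 grip 12.0
tool axes in press: [[-0.002, 1.0, 0.002], [0.978, 0.001, 0.208], [0.208, 0.002, -0.978]] q [-0.64  0.14  1.82  0.22  1.24 -0.31]
```

Call:
move_arm([
  [0,0,0,0.06,0.03,0.013,5],
  [0,0,0,0.06,0,0.013,5],
  [0,0,0,0.06,0,0.013,5],
  [0,0,0,0.06,0,0.013,5],
  [0,0,0,0.06,0,0.013,5],
  [0,0,0,0,0,0,5],
  [0,0,0,0,0,0,5],
  [0,0,0,0,0,0,5],
  [0,0,0,0,0,0,5],
  [0,0,0,0,0,0,5],
])

```text
t: 11.3
tool_pos: [0.496, -0.2104, 0.0596]
orientation: [-2.525, -1.654, -0.261]
force: [-7.1, -13.5, -0.2]
opening: 0.0187
gripper_force: 12.0
```

```bash
python3 -c "
from h import *
where()"
```

```text
t 11.3 press-frame mm [  -2.4 -119.3   59.6] F press [ -1.1 -15.2  -0.2] open 18.7 grip 12.0
tool axes in press: [[-0.001, 1.0, 0.001], [0.979, 0.001, 0.204], [0.204, 0.001, -0.979]] q [-0.63  0.14  1.82  0.21  1.24 -0.3 ]
```

Call:
move_arm([
  [0,0,0,0,0,0,60],
  [0,0,0,0,0,0,60],
  [0,0,0,0,0,0,60],
  [0,0,0,0,0,-0.3,60],
  [0,0,0,0,0,-1,60],
  [0,0,0,0,0,-1,60],
  [0,0,0,0,0,-1,60],
  [0,0,0,0,0,-1,60],
  [0,0,0,0,0,-1,60],
  [0,0,0,0,0,-1,60],
])

```text
t: 12.3
tool_pos: [0.4834, -0.238, 0.2149]
orientation: [-2.522, -1.653, -0.266]
force: [-0.4, -0.6, 0.4]
opening: 0.0601
gripper_force: 0.0
```

Call:
move_arm([
  [0,0,0,0,0,-1,60],
  [0,0,0,0,0,-1,60],
  [0,0,0,0,0,-1,60],
  [0,0,0,0,0,-1,60],
  [0,0,0,0,0,-1,60],
  [0,0,0,0,0,-1,60],
  [0,0,0,0,-0.4,-1,60],
  [0,-1,0,0,-0.4,-0.2,60],
  [0,-1,0,0,-0.4,0,60],
  [0,0,0,1,-0.4,0,60],
])

```text
t: 13.3
tool_pos: [0.4415, -0.2336, 0.3909]
orientation: [2.624, 1.719, -0.004]
force: [0.1, 1.4, -0.4]
opening: 0.0601
gripper_force: 0.0
```

```bash
python3 - <<'E'
from h import *
where()
c=read_camera("scene");d=read_camera("top");save(c,"s3.png")
S=(pts(c)-O)@Rp;T=(pts(d)-O)@Rp
for n,Q in(("scene",S),("top",T)):
  for nm,lo,hi in(("cap",(-.03,-.1,.1),(.03,.03,.118)),("knob",(-.03,-.16,.066),(.03,-.09,.08)),("rod",(-.03,-.03,.283),(.03,.03,.3)),("gripbar",(-.13,.065,.27),(-.06,.17,.31)),("vial",(-.09,-.3,.055),(-.03,-.23,.08))):
    m=np.all((Q>lo)&(Q<hi),-1);q=Q[m]*1000
    if m.sum()>3: print(n,nm,m.sum(),q.mean(0).round(1),q.min(0).round(),q.max(0).round())
E
```

```text
t 13.3 press-frame mm [ -43.1 -162.4  390.9] F press [-0.4  1.4 -0.4] open 60.1 grip 0.0
tool axes in press: [[-0.001, 1.0, 0.002], [1.0, 0.001, -0.004], [-0.004, 0.002, -1.0]] q [-0.59 -0.15  1.48 -0.    1.81 -0.18]
scene cap 92 [ -2.8  -4.7 107.7] [-18. -17. 100.] [ 13.  14. 113.]
scene knob 47 [  -3.1 -127.5   72.6] [ -12. -135.   66.] [   6. -117.   76.]
scene rod 39 [ -2.4  -3.4 288.5] [-11. -11. 283.] [  7.   7. 292.]
scene gripbar 127 [-98.7 109.2 298.2] [-109.   65.  284.] [-85. 163. 304.]
scene vial 204 [ -56.  -270.6   66.1] [ -71. -283.   55.] [ -40. -251.   71.]
top knob 22 [  -1.9 -124.    73.1] [ -10. -133.   68.] [   7. -116.   78.]
top rod 32 [ -1.1   1.2 291.3] [-10.  -8. 284.] [  8.  10. 296.]
top gripbar 283 [-95.5 115.  299.6] [-107.   65.  287.] [-82. 165. 307.]
```

View pics/s3.png

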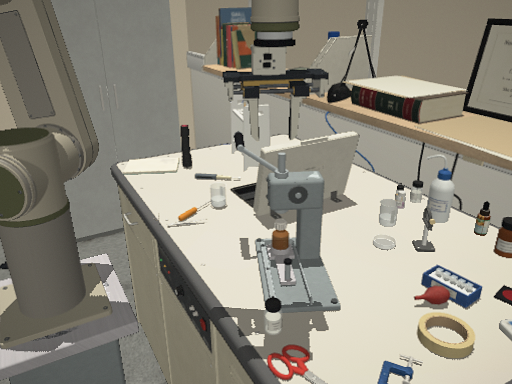

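The scene view shows the bottle directly under the ram at (280,240), the post at (287,270) and the vial untouched. The cap and rod agree to 1.5 mm, so the shuttle is home. Next is the lever grip.

Call:
move_arm([
  [0,0,0,1,-0.21,0,60],
  [0,0,0,1,-0.21,0,60],
  [0,0,0,1,-0.21,0,60],
  [0,0,0,1,-0.21,0,60],
  [0,0,0,1,-0.21,0,60],
  [0,0,0,1,-0.21,0,60],
  [0,0,0,1,-0.21,0,60],
  [0,0,0,1,-0.21,0,60],
  [0,0,0,1,-0.21,0,60],
  [0,0,0,1,-0.21,0,60],
])

```text
t: 14.4
tool_pos: [0.4936, 0.0174, 0.3896]
orientation: [-2.628, -1.721, -0.0]
force: [-0.3, -0.6, -0.2]
opening: 0.0598
gripper_force: 0.0
```

Call:
move_arm([
  [0,0,0,0.9,0,0,60],
  [0,0,0,0,0,0.8,60],
  [0,0,0,0,0,0.8,60],
  [0,0,0,0,0,0.8,60],
  [0,0,0,0,0,0.8,60],
  [0,0,0,0,0,0.6,60],
  [0,0,0,0,0,0.5,60],
  [0,0,0,0,0,0,60],
  [0,0,0,0,0,0,60],
  [0,0,0,0,0,0,60],
])

```text
t: 15.4
tool_pos: [0.5031, 0.0373, 0.283]
orientation: [2.627, 1.721, 0.002]
force: [0.1, 0.5, 0.3]
opening: 0.0601
gripper_force: 0.0
```

```bash
python3 -c "
from h import *
where()"
```

```text
t 15.4 press-frame mm [-95.1 110.4 283. ] F press [-0.1  0.5  0.3] open 60.1 grip 0.0
tool axes in press: [[-0.001, 1.0, 0.002], [1.0, 0.001, 0.001], [0.001, 0.002, -1.0]] q [-0.03 -0.15  1.67  0.    1.62  0.38]
```

Call:
move_arm([
  [0,0,0,0,-0.08,0,60],
  [0,0,0,0,0,0,15],
  [0,0,0,0,0,0,15],
  [0,0,0,0,0,0,15],
  [0,0,0,0,0,0,15],
  [0,0,0,0,0,0,15],
  [0,0,0,0,0,0,15],
  [0,0,0,0,0,0,15],
  [0,0,0,0,0,0,15],
  [0,0,0,0,0,0,15],
], force=40)

```text
t: 16.4
tool_pos: [0.5026, 0.0372, 0.2818]
orientation: [2.626, 1.719, 0.004]
force: [11.5, -3.5, -4.5]
opening: 0.0232
gripper_force: 40.0
```

```bash
cat > arc.py <<'E'
import numpy as np
f=lambda q:np.array([35-160*np.cos(.611-q),200+160*np.sin(.611-q)])
qs=np.r_[0:1.0501:.0525]
d=np.diff([f(q) for q in qs],axis=0)/25
for q,r in zip(qs[1:],d): print(round(q,3),"tool y",r[0].round(3),"tool z",(-r[1]).round(3))
E
python3 -c "
from h import *
where()"; python3 arc.py
```

```text
t 16.4 press-frame mm [-95.5 110.2 281.8] F press [11.9  1.4 -4.5] open 23.2 grip 40.0
tool axes in press: [[-0.0, 1.0, 0.004], [1.0, 0.0, 0.0], [0.0, 0.004, -1.0]] q [-0.03 -0.15  1.67 -0.    1.62  0.38]
0.052 tool y -0.185 tool z 0.28
0.105 tool y -0.17 tool z 0.289
0.158 tool y -0.155 tool z 0.298
0.21 tool y -0.139 tool z 0.306
0.262 tool y -0.123 tool z 0.313
0.315 tool y -0.106 tool z 0.319
0.368 tool y -0.09 tool z 0.324
0.42 tool y -0.072 tool z 0.328
0.472 tool y -0.055 tool z 0.331
0.525 tool y -0.038 tool z 0.334
0.578 tool y -0.02 tool z 0.335
0.63 tool y -0.002 tool z 0.336
0.682 tool y 0.015 tool z 0.336
0.735 tool y 0.033 tool z 0.334
0.788 tool y 0.05 tool z 0.332
0.84 tool y 0.068 tool z 0.329
0.892 tool y 0.085 tool z 0.325
0.945 tool y 0.102 tool z 0.32
0.997 tool y 0.118 tool z 0.314
1.05 tool y 0.135 tool z 0.308
```

Call:
move_arm([
  [0,0,0,0,-0.11,0.28,15],
  [0,0,0,0,-0.17,0.29,15],
  [0,0,0,0,-0.16,0.3,15],
  [0,0,0,0,-0.14,0.31,15],
  [0,0,0,0,-0.12,0.31,15],
  [0,0,0,0,-0.11,0.32,15],
  [0,0,0,0,-0.09,0.32,15],
  [0,0,0,0,-0.07,0.33,15],
  [0,0,0,0,-0.06,0.33,15],
  [0,0,0,0,-0.04,0.33,15],
])

```text
t: 17.4
tool_pos: [0.4777, 0.0486, 0.206]
orientation: [2.625, 1.72, 0.006]
force: [-1.8, -0.3, 11.3]
opening: 0.0229
gripper_force: 40.0
```

```bash
python3 -c "
from h import *
where()"
```

```text
t 17.4 press-frame mm [-122.9  110.6  206. ] F press [-1.5 -1.  11.3] open 22.9 grip 40.0
tool axes in press: [[-0.001, 1.0, 0.005], [1.0, 0.001, 0.002], [0.002, 0.005, -1.0]] q [-0.01 -0.19  1.85 -0.    1.48  0.41]
```

Call:
move_arm([
  [0,0,0,0,-0.02,0.33,15],
  [0,0,0,0,0,0.34,15],
  [0,0,0,0,0.01,0.34,15],
  [0,0,0,0,0.03,0.33,15],
  [0,0,0,0,0.05,0.33,15],
  [0,0,0,0,0.07,0.33,15],
  [0,0,0,0,0.08,0.32,15],
  [0,0,0,0,0.1,0.32,15],
  [0,0,0,0,0.12,0.31,15],
  [0,0,0,0,0.13,0.31,15],
])

```text
t: 18.4
tool_pos: [0.4859, 0.0448, 0.1212]
orientation: [-2.622, -1.719, 0.008]
force: [-18.2, 8.0, 8.4]
opening: 0.0232
gripper_force: 40.0
```

```bash
python3 -c "
from h import *
where()"
```

```text
t 18.4 press-frame mm [-113.8  110.5  121.2] F press [-19.9   0.1   8.4] open 23.2 grip 40.0
tool axes in press: [[-0.002, 1.0, -0.008], [1.0, 0.002, -0.0], [-0.0, -0.008, -1.0]] q [-0.02 -0.09  1.91  0.    1.33  0.39]
```

Call:
move_arm([
  [0,0,0,0,-0.08,0,15],
  [0,0,0,0,0,0.06,15],
  [0,0,0,0,0.02,0.06,15],
  [0,0,0,0,0.02,0.06,15],
  [0,0,0,0,0.02,0.06,15],
  [0,0,0,0,0,0,15],
  [0,0,0,0,0,0,15],
  [0,0,0,0,0,0,15],
  [0,0,0,0,0,0,15],
  [0,0,0,0,0,0,15],
])

```text
t: 19.4
tool_pos: [0.4875, 0.0441, 0.1168]
orientation: [-2.625, -1.721, 0.003]
force: [-11.6, 4.4, 10.7]
opening: 0.0229
gripper_force: 40.0
```

```bash
python3 - <<'E'
from h import *
where()
c=read_camera("scene");d=read_camera("top")
S=(pts(c)-O)@Rp;T=(pts(d)-O)@Rp
for n,Q in(("scene",S),("top",T)):
  for nm,lo,hi in(("rod",(-.015,-.015,.24),(.015,.015,.3)),("under",(-.02,-.03,.085),(.02,.02,.14))):
    q=Q[np.all((Q>lo)&(Q<hi),-1)]*1000
    if len(q)>3: print(n,nm,len(q),q.min(0).round(),q.max(0).round())
E
```

```text
t 19.4 press-frame mm [-112.1  110.5  116.8] F press [-12.4  -0.6  10.7] open 22.9 grip 40.0
tool axes in press: [[-0.002, 1.0, -0.003], [1.0, 0.002, -0.0], [-0.0, -0.003, -1.0]] q [-0.02 -0.08  1.92  0.    1.31  0.39]
scene rod 90 [-15. -15. 240.] [ 13.  13. 258.]
scene under 207 [-18. -18.  85.] [ 13.   9. 137.]
top rod 85 [-14. -15. 240.] [ 14.  15. 261.]
```

Call:
move_arm([
  [0,0,0,0,-0.04,0.1,15],
  [0,0,0,0,0,0.1,15],
  [0,0,0,0,0,0.1,15],
  [0,0,0,0,0,0,15],
  [0,0,0,0,0,0,15],
  [0,0,0,0,0,0,15],
  [0,0,0,0,0,0,15],
  [0,0,0,0,0,0,15],
  [0,0,0,0,0,0,15],
  [0,0,0,0,0,0,15],
])

```text
t: 20.5
tool_pos: [0.4896, 0.0432, 0.1113]
orientation: [2.625, 1.72, 0.005]
force: [-2.8, -0.7, 13.6]
opening: 0.0228
gripper_force: 39.9
```

```bash
python3 - <<'E'
from h import *
where()
c=read_camera("scene");d=read_camera("top")
S=(pts(c)-O)@Rp;T=(pts(d)-O)@Rp
for n,Q in(("scene",S),("top",T)):
  q=Q[np.all((Q>(-.012,-.012,.24))&(Q<(.012,.012,.3)),-1)]*1000
  print(n,len(q),np.sort(q[:,2])[-12:].round(1))
im=np.hstack([cv2.resize(c["frame"][130:310,200:360],(533,600)) ,cv2.resize(read_camera("wrist")["frame"],(267,600))])
cv2.imwrite("pics/s4.png",im[...,::-1])
E
```

```text
t 20.5 press-frame mm [-109.8  110.5  111.3] F press [-2.3 -1.8 13.6] open 22.8 grip 39.9
tool axes in press: [[-0.001, 1.0, 0.004], [1.0, 0.001, 0.001], [0.001, 0.004, -1.0]] q [-0.02 -0.08  1.92 -0.    1.29  0.4 ]
scene 66 [255.4 255.4 255.4 255.4 255.5 255.7 255.8 256.  256.6 256.7 256.7 257. ]
top 57 [257.1 257.1 257.3 257.3 257.6 257.9 258.2 258.3 258.5 259.1 259.2 259.9]
```

View pics/s4.png

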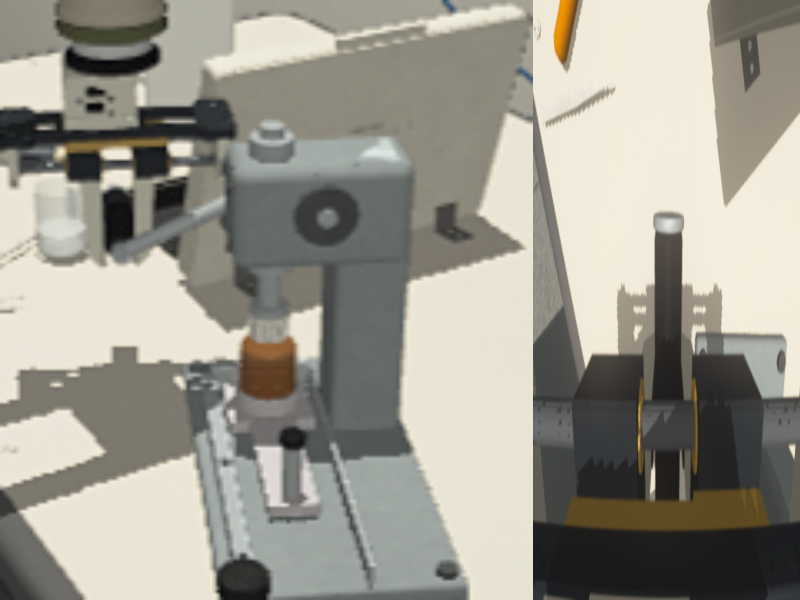

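The scene crop shows the ram on the cap and the lever low, with the bar still held between the fingers. The force doesn't clearly show the stop yet. I'll measure the bar height directly, grip harder and press further.

Call:
move_arm([
  [0,0,0,0,0,0,15],
  [0,0,0,0,0,0,15],
  [0,0,0,0,0,0.08,15],
  [0,0,0,0,0.02,0.08,15],
  [0,0,0,0,0.02,0.08,15],
  [0,0,0,0,0,0.08,15],
  [0,0,0,0,0,0,15],
  [0,0,0,0,0,0,15],
  [0,0,0,0,0,0,15],
  [0,0,0,0,0,0,15],
], force=60)

```text
t: 21.65
tool_pos: [0.4909, 0.0428, 0.1082]
orientation: [2.624, 1.72, 0.005]
force: [-29.2, -2.6, 57.4]
opening: 0.0231
gripper_force: 59.9
```

```bash
cat > m.py <<'E'
from h import *
where()
for n in("scene","top","wrist"):
  Q=(pts(read_camera(n))-O)@Rp
  if n!="wrist":
    q=Q[np.all((Q>(-.012,-.012,.24))&(Q<(.012,.012,.3)),-1)]*1000
    print(n,"rod",np.sort(q[:,2])[-12:].round(1).mean())
  q=Q[np.all((Q>(-.14,.138,.09))&(Q<(-.07,.158,.31)),-1)]*1000
  if len(q)>5: print(n,"bar end",len(q),np.median(q,0).round(1),np.percentile(q,95,axis=0).round(1))
E
python3 m.py
```

```text
t 21.65 press-frame mm [-108.4  110.6  108.2] F press [-25.7 -14.1  57.4] open 23.1 grip 59.9
tool axes in press: [[-0.002, 1.0, 0.005], [1.0, 0.002, 0.001], [0.001, 0.005, -1.0]] q [-0.02 -0.07  1.92 -0.    1.29  0.39]
scene rod 255.5333333333333
scene bar end 23 [-111.6  147.2  139.2] [-100.8  157.2  141.3]
top rod 257.7
wrist bar end 18402 [-103.4  144.7  200. ] [-73.4 150.6 205.3]
```

57 N shows a firm stop, with the rod down 36 mm and the bar centre at about 130 mm. I'll let the lever up slowly along the arc.

Call:
move_arm([
  [0,0,0,0,-0.07,-0.15,15],
  [0,0,0,0,-0.07,-0.15,15],
  [0,0,0,0,-0.06,-0.16,15],
  [0,0,0,0,-0.06,-0.16,15],
  [0,0,0,0,-0.05,-0.16,15],
  [0,0,0,0,-0.05,-0.16,15],
  [0,0,0,0,-0.04,-0.16,15],
  [0,0,0,0,-0.04,-0.16,15],
  [0,0,0,0,-0.04,-0.16,15],
  [0,0,0,0,-0.03,-0.16,15],
])

```text
t: 22.8
tool_pos: [0.4795, 0.0479, 0.1425]
orientation: [2.625, 1.719, 0.007]
force: [5.5, -2.4, 6.2]
opening: 0.0229
gripper_force: 60.0
```

```bash
python3 m.py
```

```text
t 22.8 press-frame mm [-121.   110.7  142.5] F press [6.  0.  6.2] open 22.9 grip 60.0
tool axes in press: [[-0.001, 1.0, 0.005], [1.0, 0.001, 0.002], [0.002, 0.005, -1.0]] q [-0.01 -0.14  1.92 -0.    1.36  0.4 ]
scene rod 263.2416666666667
scene bar end 18 [-124.1  148.4  176. ] [-113.4  155.8  177.6]
top rod 265.87499999999994
wrist bar end 15802 [-107.2  144.2  233.4] [-82.1 151.9 240. ]
```

Call:
move_arm([
  [0,0,0,0,-0.02,-0.165,15],
  [0,0,0,0,-0.02,-0.165,15],
  [0,0,0,0,-0.02,-0.165,15],
  [0,0,0,0,-0.02,-0.165,15],
  [0,0,0,0,-0.01,-0.17,15],
  [0,0,0,0,-0.01,-0.17,15],
  [0,0,0,0,0,-0.17,15],
  [0,0,0,0,0,-0.17,15],
  [0,0,0,0,0,-0.17,15],
  [0,0,0,0,0.01,-0.17,15],
])

```text
t: 23.95
tool_pos: [0.4768, 0.0491, 0.1837]
orientation: [2.626, 1.72, 0.006]
force: [8.9, -1.0, -0.4]
opening: 0.0231
gripper_force: 59.9
```

Call:
move_arm([
  [0,0,0,0,0.01,-0.17,15],
  [0,0,0,0,0.02,-0.165,15],
  [0,0,0,0,0.02,-0.165,15],
  [0,0,0,0,0.03,-0.165,15],
  [0,0,0,0,0.03,-0.165,15],
  [0,0,0,0,0.04,-0.165,15],
  [0,0,0,0,0.04,-0.16,15],
  [0,0,0,0,0.05,-0.16,15],
  [0,0,0,0,0.05,-0.16,15],
  [0,0,0,0,0.06,-0.16,15],
])

```text
t: 24.95
tool_pos: [0.4854, 0.0452, 0.224]
orientation: [2.625, 1.719, 0.007]
force: [15.2, -3.7, -5.5]
opening: 0.0229
gripper_force: 59.9
```

```bash
python3 m.py
```

```text
t 24.95 press-frame mm [-114.4  110.6  224. ] F press [15.4  2.7 -5.5] open 22.9 grip 59.9
tool axes in press: [[-0.001, 1.0, 0.005], [1.0, 0.001, 0.002], [0.002, 0.005, -1.0]] q [-0.01 -0.18  1.8  -0.    1.51  0.4 ]
scene rod 282.1583333333333
scene bar end 20 [-116.   148.1  263.8] [-107.7  155.   267.4]
top rod 284.78333333333325
wrist bar end 4749 [-111.   146.4  266.9] [-80.  156.3 309.4]
```

Call:
move_arm([
  [0,0,0,0,0.15,-0.13,15],
  [0,0,0,0,0.07,-0.155,15],
  [0,0,0,0,0.075,-0.155,15],
  [0,0,0,0,0.075,-0.15,15],
  [0,0,0,0,0.08,-0.15,15],
  [0,0,0,0,0.08,-0.15,15],
  [0,0,0,0,0.08,-0.145,15],
  [0,0,0,0,0,0,15],
  [0,0,0,0,0,0,15],
  [0,0,0,0,0,0,15],
])

```text
t: 26.1
tool_pos: [0.4954, 0.0405, 0.2495]
orientation: [-2.625, -1.721, 0.004]
force: [-12.0, 4.7, 8.7]
opening: 0.0228
gripper_force: 60.1
```

```bash
python3 m.py
```

```text
t 26.1 press-frame mm [-103.5  110.4  249.5] F press [-12.9  -0.5   8.7] open 22.8 grip 60.1
tool axes in press: [[-0.002, 1.0, -0.004], [1.0, 0.002, -0.0], [-0.0, -0.004, -1.0]] q [-0.02 -0.16  1.74  0.    1.57  0.39]
scene rod 288.15833333333336
scene bar end 17 [-104.6  152.9  287. ] [-94.1 157.3 289.1]
top rod 289.65
wrist bar end 2672 [-102.1  148.3  288.9] [-92.  157.  290.8]
```

Call:
move_arm([
  [0,0,0,0,0,-0.12,15],
  [0,0,0,0,0.03,-0.12,15],
  [0,0,0,0,0.07,-0.12,15],
  [0,0,0,0,0.07,-0.12,15],
  [0,0,0,0,0.07,-0.1,15],
  [0,0,0,0,0.04,-0.1,15],
  [0,0,0,0,0,0,15],
  [0,0,0,0,0,0,15],
  [0,0,0,0,0,0,15],
  [0,0,0,0,0,0,15],
])

```text
t: 27.25
tool_pos: [0.5026, 0.0371, 0.2637]
orientation: [-2.626, -1.721, 0.004]
force: [5.5, 2.3, -13.6]
opening: 0.0226
gripper_force: 60.1
```

```bash
python3 m.py
```

```text
t 27.25 press-frame mm [-95.4 110.1 263.7] F press [  4.1   4.3 -13.6] open 22.6 grip 60.1
tool axes in press: [[-0.001, 1.0, -0.004], [1.0, 0.001, -0.001], [-0.001, -0.004, -1.0]] q [-0.03 -0.14  1.7   0.    1.59  0.38]
scene rod 291.09166666666664
scene bar end 15 [-96.6 147.5 300.5] [-87.3 155.4 302.1]
top rod 292.75
wrist bar end 2613 [-94.1 148.2 301.7] [-84.  157.  303.6]
```

The rod is back at its starting height and the tool pulls against the upper stop, so the lever is fully up. I'll release and retract.

Call:
move_arm([
  [0,0,0,0,0,0,30],
  [0,0,0,0,0,0,40],
  [0,0,0,0,0,0,60],
  [0,0,0,0,0,0,60],
  [0,0,0,0,0,-0.5,60],
  [0,0,0,0,0,-0.7,60],
  [0,0,0,0,0,-1,60],
  [0,0,0,0,0,-1,60],
  [0,0,0,0,0,-1,60],
  [0,0,0,0,0,-0.9,60],
], force=12)

```text
t: 28.4
tool_pos: [0.5035, 0.0369, 0.3963]
orientation: [2.627, 1.721, 0.003]
force: [0.7, -0.3, -0.1]
opening: 0.0602
gripper_force: 0.0
```

```bash
python3 m.py
```

```text
t 28.4 press-frame mm [-94.6 110.2 396.3] F press [ 0.7 -0.1 -0.1] open 60.2 grip 0.0
tool axes in press: [[-0.001, 1.0, 0.002], [1.0, 0.001, 0.001], [0.001, 0.002, -1.0]] q [-0.03 -0.14  1.45 -0.    1.82  0.38]
scene rod 291.15000000000003
scene bar end 19 [-99.3 149.  299.7] [-87.9 155.7 301.5]
top rod 292.675
wrist bar end 647 [-94.2 148.3 301.5] [-83.8 157.1 303.5]
```

Call:
move_arm([
  [0,0,0,-1,0.3,0,60],
  [0,0,0,-1,0.3,0,60],
  [0,0,0,-1,0.3,0,60],
  [0,0,0,-1,0.3,0,60],
  [0,0,0,-1,0.3,0,60],
  [0,0,0,-1,0.3,0,60],
  [0,0,0,-1,0.3,0,60],
  [0,0,0,-1,0.3,0,60],
  [0,0,0,-1,0.3,0,60],
  [0,0,0,-1,0.3,0,60],
])

```text
t: 29.55
tool_pos: [0.4718, -0.2231, 0.3922]
orientation: [-2.626, -1.721, 0.001]
force: [0.0, 0.2, 0.2]
opening: 0.06
gripper_force: 0.0
```

Call:
move_arm([
  [0,0,0,-1,0.3,0,60],
  [0,0,0,-1,0.38,0,60],
  [0,1,0,0,0,0,60],
  [0,1,0,0,0,0,60],
  [0,0,0,0,0,1,60],
  [0,0,0,0,0,1,60],
  [0,0,0,0,0,1,60],
  [0,0,0,0,0,1,60],
  [0,0,0,0,0,1,60],
  [0,0,0,0,0,1,60],
])

```text
t: 30.55
tool_pos: [0.4798, -0.2456, 0.2445]
orientation: [-2.521, -1.651, -0.264]
force: [0.2, -0.4, 0.2]
opening: 0.0598
gripper_force: 0.0
```

```bash
python3 -c "
from h import *
where()"
```

```text
t 30.55 press-frame mm [  -3.1 -158.1  244.5] F press [ 0.4 -0.2  0.2] open 59.8 grip 0.0
tool axes in press: [[-0.001, 1.0, -0.002], [0.978, 0.001, 0.208], [0.208, -0.002, -0.978]] q [-0.71 -0.01  1.62  0.2   1.59 -0.3 ]
```

Call:
move_arm([
  [0,0,0,0,0.03,1,60],
  [0,0,0,0,0,1,60],
  [0,0,0,0,0,1,60],
  [0,0,0,0,0,1,60],
  [0,0,0,0,0,1,60],
  [0,0,0,0,0,1,60],
  [0,0,0,0,0,0.8,60],
  [0,0,0,0,0,0.3,60],
  [0,0,0,0,0,0,60],
  [0,0,0,0,0,0,60],
])

```text
t: 31.55
tool_pos: [0.496, -0.213, 0.0738]
orientation: [-2.522, -1.653, -0.265]
force: [0.5, 0.2, -0.2]
opening: 0.0599
gripper_force: 0.0
```

```bash
python3 -c "
from h import *
where()"
```

```text
t 31.55 press-frame mm [  -1.3 -121.7   73.8] F press [ 0.4  0.4 -0.2] open 59.9 grip 0.0
tool axes in press: [[-0.001, 1.0, 0.0], [0.978, 0.001, 0.208], [0.208, 0.0, -0.978]] q [-0.64  0.12  1.81  0.21  1.27 -0.3 ]
```

Call:
move_arm([
  [0,0,0,0,-0.04,0.57,60],
  [0,0,0,0,0,0,5],
  [0,0,0,0,0,0,5],
  [0,0,0,0,0,0,5],
  [0,0,0,0,0,0,5],
  [0,0,0,0,0,0,5],
  [0,0,0,0,0,0,5],
  [0,0,0,0,0,0,5],
  [0,0,0,0,0,0,5],
  [0,0,0,0,0,0,5],
], force=12)

```text
t: 32.55
tool_pos: [0.4962, -0.2098, 0.0595]
orientation: [-2.522, -1.653, -0.265]
force: [-0.4, 0.3, 1.9]
opening: 0.0186
gripper_force: 12.0
```

```bash
python3 -c "
from h import *
where()"
```

```text
t 32.55 press-frame mm [  -2.5 -118.7   59.5] F press [-0.5  0.1  1.9] open 18.6 grip 12.0
tool axes in press: [[-0.001, 1.0, 0.0], [0.978, 0.001, 0.208], [0.208, 0.0, -0.978]] q [-0.63  0.14  1.82  0.22  1.24 -0.3 ]
```

Call:
move_arm([
  [0,0,0,-0.15,0,-0.032,5],
  [0,0,0,-0.33,0,-0.07,5],
  [0,0,0,-0.33,0,-0.07,5],
  [0,0,0,-0.33,0,-0.07,5],
  [0,0,0,-0.33,0,-0.07,5],
  [0,0,0,-0.33,0,-0.07,5],
  [0,0,0,-0.33,0,-0.07,5],
  [0,0,0,-0.25,0,-0.053,5],
  [0,0,0,-0.1,0,-0.021,5],
  [0,0,0,-0.06,0,-0.013,5],
])

```text
t: 33.55
tool_pos: [0.4691, -0.2698, 0.0594]
orientation: [-2.522, -1.651, -0.264]
force: [-4.5, 3.8, 7.4]
opening: 0.0184
gripper_force: 12.0
```

Call:
move_arm([
  [0,0,0,-0.06,0,-0.013,5],
  [0,0,0,-0.06,0,-0.013,5],
  [0,0,0,-0.06,0,-0.013,5],
  [0,0,0,-0.06,0,-0.013,5],
  [0,0,0,-0.06,0,-0.013,5],
  [0,0,0,-0.06,0,-0.013,5],
  [0,0,0,0,0,0,5],
  [0,0,0,0,0,0,5],
  [0,0,0,0,0,0,5],
  [0,0,0,0,0,0,5],
])

```text
t: 34.55
tool_pos: [0.4666, -0.2754, 0.0589]
orientation: [-2.518, -1.65, -0.269]
force: [3.8, 13.1, 3.9]
opening: 0.0186
gripper_force: 12.0
```

```bash
python3 -c "
from h import *
where()"
```

```text
t 34.55 press-frame mm [  -3.4 -190.7   58.9] F press [-1.7 13.5  3.9] open 18.6 grip 12.0
tool axes in press: [[-0.001, 1.0, -0.002], [0.977, 0.002, 0.212], [0.212, -0.002, -0.977]] q [-0.76  0.18  1.78  0.21  1.27 -0.42]
```

Call:
move_arm([
  [0,0,0,0.04,0,0,60],
  [0,0,0,0,0,0,60],
  [0,0,0,0,0,0,60],
  [0,0,0,0,0,-0.3,60],
  [0,0,0,0,0,-0.8,60],
  [0,0,0,0,0,-1,60],
  [0,0,0,0,0,-1,60],
  [0,0,0,0,0,-1,60],
  [0,0,0,0,0,-1,60],
  [0,0,0,0,0,-1,60],
])

```text
t: 35.55
tool_pos: [0.454, -0.3064, 0.2104]
orientation: [-2.523, -1.653, -0.265]
force: [-0.5, -0.3, -0.3]
opening: 0.0599
gripper_force: 0.0
```

Call:
move_arm([
  [0,0,0,0,0,-1,60],
  [0,0,0,0,0,-1,60],
  [0,0,0,0,0,-1,60],
  [0,0,0,0,0,-1,60],
  [0,0,0,0,0,0,60],
  [0,0,0,0,0,0,60],
  [0,0,0,0,0,0,60],
  [0,0,0,0,0,0,60],
  [0,0,0,0,0,0,60],
  [0,0,0,0,0,0,60],
])

```text
t: 36.55
tool_pos: [0.4459, -0.3245, 0.3058]
orientation: [-2.521, -1.652, -0.265]
force: [0.4, -0.0, -0.3]
opening: 0.0598
gripper_force: 0.0
```

```bash
python3 - <<'E'
from h import *
where()
c=read_camera("scene");d=read_camera("top");save(c,"s5.png")
for n,Q in(("scene",(pts(c)-O)@Rp),("top",(pts(d)-O)@Rp)):
  for nm,lo,hi in(("cap",(-.03,-.1,.09),(.03,-.045,.118)),("knob",(-.03,-.21,.066),(.03,-.16,.08)),("rod",(-.012,-.012,.28),(.012,.012,.3)),("gripbar",(-.13,.065,.27),(-.06,.17,.31)),("vial",(-.09,-.3,.055),(-.03,-.23,.08))):
    q=Q[np.all((Q>lo)&(Q<hi),-1)]*1000
    if len(q)>3: print(n,nm,len(q),q.mean(0).round(1),q.min(0).round(),q.max(0).round())
E
```

```text
t 36.55 press-frame mm [  -2.7 -244.   305.8] F press [ 0.4  0.1 -0.3] open 59.8 grip 0.0
tool axes in press: [[-0.001, 1.0, -0.001], [0.978, 0.001, 0.208], [0.208, -0.001, -0.978]] q [-0.85  0.04  1.46  0.19  1.73 -0.42]
scene cap 110 [ -1.8 -75.2  99. ] [-16. -86.  90.] [ 14. -57. 104.]
scene knob 54 [  -4.  -198.    72.9] [ -12. -205.   66.] [   6. -187.   76.]
scene gripbar 124 [-99.  110.  298.1] [-109.   65.  284.] [-85. 168. 303.]
scene vial 204 [ -56.  -270.5   66.1] [ -71. -282.   55.] [ -40. -252.   72.]
top cap 65 [ -2.5 -68.9 101.8] [-16. -84.  90.] [ 12. -54. 109.]
top knob 18 [  -4.5 -193.5   75.2] [ -12. -200.   73.] [   3. -186.   79.]
top rod 33 [ -1.3   1.3 290.6] [-10.  -8. 281.] [  8.  10. 296.]
top gripbar 283 [-95.5 115.  299.4] [-107.   65.  285.] [-82. 165. 307.]
top vial 71 [ -58.  -262.9   68.9] [ -73. -279.   58.] [ -43. -247.   75.]
```

View pics/s5.png

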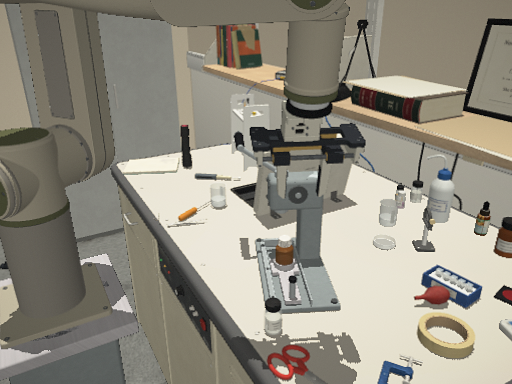

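The final view shows the capped bottle drawn out at (285,250), the cap about 9 mm lower than at the start, and the post at (292,288). The lever is up at its starting height, and the vial (273,315) and beaker (218,195) are where they were.

```bash
python3 -c "
from plant import *
print(close_job())"
```

```text
the job is handed in; nothing more can be done
None
```

The cap is seated (about 9 mm lower), the lever went to its stop and was let back up slowly while gripped, the shuttle is fully drawn out with the capped bottle, the vial and beaker look undisturbed, and the job was handed in at about 37 s.

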